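Fit the window of a bench photometer

TASK

Fit the window of the bench photometer: lower the thick round glass into the round metal cell on top of the instrument until it sits fully home on its seat, without letting it fall in. Then put the threaded retaining ring over it and screw the ring down clockwise until it is snug, so that it clamps the glass firmly but is not tightened so hard that the glass cracks, and let go. Leave the tube block, the bottle and the brush alone.

Things in the scene. Friction and masses are not known exactly. Their poses are not given: they have to be found in the camera images.
- cell: Upright aluminium tube fixed on the flat top (70 mm above the counter) of a white photometer housing, 170 x 220 mm. Origin on the tube's axis at its foot; z up. 30 mm tall, bore 38.5 mm, outer diameter 45 mm, 52 mm over its outside thread. In the bore, 8 mm below the rim (7.2 to 8.8, shims differ from start to start), is a flat sprung seat for the glass that yields 1 mm per 50 N.
- cell_rim (a point): Centre of the cell's mouth, level with its rim, 100 mm above the counter; axes as the cell. The thread is coarse, right-handed, three-start: helical ridges that fall 2.5 mm per radian clockwise seen from above, ending at a stop about 88 degrees clockwise of a gap's middle.
- cell_gap (a point): Middle, at rim level, of one of three 44 degree gaps in the upper thread ridges where the ring's lugs enter from above: 25 mm from the axis along the cell's x; the others are at 120 and 240 degrees about z. In a gap a lug lands on the lower ridge with the ring's underside 5.5 to 6 mm below the rim; turning clockwise leads the lugs under the upper ridges.
- glass: Loose clear round window, a plain disc 36 mm in diameter and 14 mm thick, 35 g, lying flat on a thin blue mat (top 3 mm above the counter). Origin at the centre of its underside; z up. Fully home, its underside is 7.2 to 8.8 mm below the cell's rim, so 5 to 7 mm stand above the rim, enough for fingertips to hold. Let go, it must not fall over 12 mm.
- ring: Loose steel retaining ring, 63 mm outer diameter, 17 mm tall, about 110 g, lying flange up on the mat. Origin at the centre of its underside; z up. The top flange, 4 mm thick with a 26 mm hole, presses on the glass with its underside, 12.4 mm above the origin. The skirt has a 55 mm bore with three inward lugs at its foot, 8 mm wide and 3 mm tall, reaching in to 48 mm diameter.
- ring_lug (a point): One lug, 25 mm from the ring's axis along its x, at the ring's underside; the others are at 120 and 240 degrees about z. A dark radial mark on the flange's top stands over each lug. From lugs dropped in mid-gap, the ring begins to clamp after a further 36 to 74 degrees clockwise, depending on the seat, sinking 2.5 mm per radian; then the force grows about 1 N per 0.01 rad.
- ring_top (a point): Centre of the ring's top, 17 mm above its origin. Turning torque is about 0.025 N m per N of clamping, only while it turns: the thread holds itself. Fingers gripping the rim with a light 6 N slip round it once it clamps with about 14 N, in proportion for other grips. Snug: 6 N or more stay on the glass after letting go; 14 N is good; over 24 N from ring to glass cracks it.
- tube_block: Bystander: loose red block with six holes, 70 x 100 x 60 mm, origin at the centre of its underside.
- bottle: Bystander: small white bottle, 44 mm in diameter, 90 mm tall, origin at the centre of its underside.
- brush: Bystander: hand brush lying on the counter.

How it is judged:
By the outcome, as a careful person would: the job done as asked, in the order asked, and still so for the second after the job is handed in, with the robot touching nothing.
It also fails if it takes over 64 s, if anything falls off the work surface, if the arm or the gripper's body presses on something with over 40 N, if the wrist force passes 120 N, or if a joint passes its speed limit or range.

ROBOT

A 7-joint arm with a two-finger parallel gripper is mounted at the origin on the work surface. World frame = base frame: x ahead of the robot, y to its left, z up, the work surface at z = 0. Lengths are in m, angles in rad, forces in N, time in s.
With the tool pointing down it reaches from about 0.425 to 0.825 m from the base axis. Payload 3.6 kg.
Tool frame: the origin (TCP) lies on the centre line of the jaws, within the pads' length; the fingertips stand manip.nose_length ahead of it and the grasp point (between the pads) is the TCP (manip.nose_length is the distance from the TCP to the fingertips, in m); z points along the fingers, y is the line along which they close (so a half turn about z gives the same grasp; the last joint's range is limited). The gripper opens to 85 mm and grips with 20 to 120 N. Pads are 22 mm wide; open, the fingers measure 114 mm over their backs; the gripper's body (76 mm by 85 mm) begins 54 mm behind the grasp point. The pads swing forward as they close: fully open they stand 13 mm farther back than shut.
Start: joints at [-1.198, 0.615, -0.013, 1.423, 0.008, 1.103, -0.04], TCP at [0.252, 0.599, 0.25] pointing down, gripper open.
Joint ranges: [-3.12, 3.12], [-0.3, 2.06], [-1.34, 1.32], [0.26, 2.42], [-1.36, 4.5], [0.01, 1.98], [-2.84, 2.84]. Speed limits (rad/s): [2.79, 2.79, 3.14, 3.14, 3.14, 3.14, 3.14].

INTERFACE

Orientations are given as a rotation vector (axis times angle).
In Python, from cell import manip gives the robot as it stands.
- The arm moves only by the shell command python3 -m inch 'ROWS' [FORCE]. ROWS is a JSON object of lists of equal length, an entry for each row: "delta_pos": the shift along the world's x, y, z in mm, a list of three; "spin": the turn about the world's z in degrees; "hand": the opening in per cent of the stroke, from 0 (shut) to 100 (fully open). A call has 1 to 20 rows; each row is the pose to reach, as a shift and turn from the pose commanded when the call began; what a row does not reach only later rows make up. A row lasts 1/10 s, in which the tool goes at most 50 mm and 8.59 degrees, less where a joint would pass 70% of its speed; a pose out of reach is approached as far as the arm can. A call with a gripper value outside its range is refused whole. The fingers move at their own pace and stop on an object; FORCE is the grip in N (left out, the last holds). Time passes only in rows, so rows that repeat a pose let the fingers close. It gives the time, the measured TCP pose, the force, the opening and the grip force at its end, in the units of the state.
- manip.get_state(): the state, without advancing time (a new reading comes with each control period).
- manip.get_image(name): name is "scene" or "top" or "wrist"; returns the picture (480x640x3 uint8, blue, green, red); there is no depth.
- manip.camera_params(name): a dict with "mtx" (3x3 intrinsics, pixels), "T" (4x4, takes a point from camera to world coordinates). Camera axes: x right, y up, looking along -z (the intrinsics and any distortion apply to the point x, -y, -z); pixel columns grow to the right and rows downward; lengths in m; the calibration is good to about 2 mm. A picture is of the moment at which its call begins: read the wrist's pose just before it. camera_params takes no time and is no camera call; for the wrist camera it gives the pose at the moment of the call.
- manip.job_done(): hands the job in; it is judged then, once.
The state is a dict: "t": time; "joints": joint angles; "joint_velocities": joint speeds; "effort": joint torques, N m; "tcp_pos": TCP position; "ee_rot": TCP orientation; "contact_force": force on the tool from outside, world axes, zero at the start; "wrist_torque": the same for the moment, N m; "grip_width": finger opening in m; "gripper_force": force on a finger pad.
Only numpy, scipy, OpenCV 4.12 (cv2) and the standard library are available. Lean on these libraries where they do the work, as an engineer would, in place of code of your own. Each camera call takes 0.05 s, during which the arm holds its last target. There are 200 camera calls.

## Working session

There is one attempt and no reset: what is moved stays moved. The work goes in short steps, Python scripts to look and compute and a shell command to move; the robot and the scene stay as the last step left them, time stands still between calls to the robot, and variables do not carry over. Pictures are saved under pics/ and viewed, at most 10 in all, crops included, and the job is handed in when it is done.

```bash
mkdir -p pics; ls; python3 - <<'E'
from cell import manip
import cv2,numpy as np
s=manip.get_state();print({k:np.round(v,3) for k,v in s.items()},manip.nose_length)
for n in("scene","top"):
    p=manip.camera_params(n);print(n,np.round(p["mtx"],1).tolist(),np.round(p["T"],3).tolist(),[k for k in p])
    cv2.imwrite(f"pics/{n}0.png",manip.get_image(n))
E
```

```text
pics
{'t': np.float64(0.0), 'joints': array([-1.199,  0.616, -0.013,  1.425,  0.008,  1.103, -0.04 ]), 'joint_velocities': array([ 0.001, -0.002,  0.   , -0.001,  0.001, -0.001, -0.001]), 'effort': array([ 1.0000e-03, -4.6921e+01,  2.5900e-01, -1.7103e+01,  1.0000e-02,
        9.0000e-03, -0.0000e+00]), 'tcp_pos': array([0.252, 0.598, 0.249]), 'ee_rot': array([-0.622, -3.079,  0.004]), 'contact_force': array([ 0.11 , -0.076, -0.138]), 'wrist_torque': array([-0.025,  0.002,  0.026]), 'gripper_force': np.float64(0.0), 'grip_width': np.float64(0.085)} 0.019
scene [[596.8, 0.0, 325.0], [0.0, 596.8, 244.4], [0.0, 0.0, 1.0]] [[0.338, -0.672, 0.658, 1.202], [0.941, 0.235, -0.244, -0.193], [0.009, 0.702, 0.712, 0.732], [0.0, 0.0, 0.0, 1.0]] ['mtx', 'T']
top [[535.7, 0.0, 324.1], [0.0, 535.7, 243.3], [0.0, 0.0, 1.0]] [[-0.019, 0.998, -0.063, 0.536], [-0.999, -0.021, -0.03, -0.007], [-0.032, 0.063, 0.998, 0.944], [0.0, 0.0, 0.0, 1.0]] ['mtx', 'T']
```

View pics/top0.png

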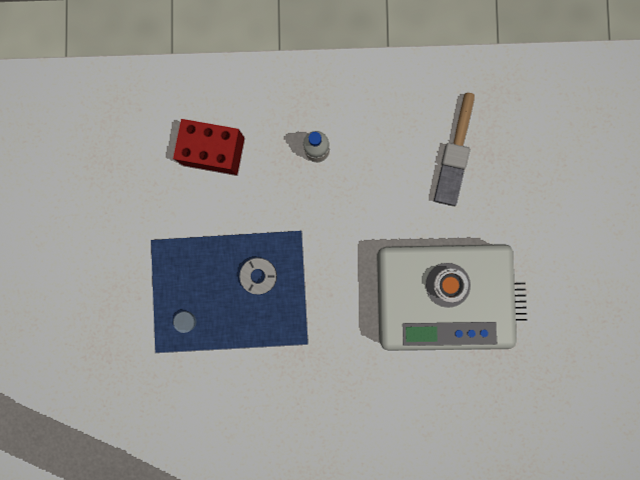

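View pics/scene0.png

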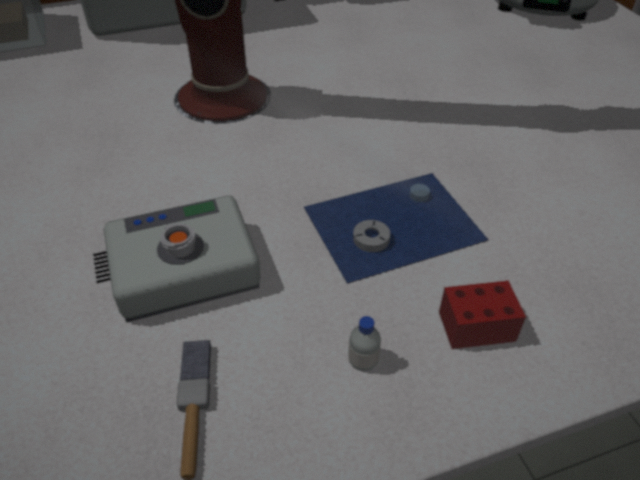

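The top view shows the glass at (184,322), the ring at (257,275) with three marks, and the cell mouth at (450,285). The scene view shows the glass at (419,191), the ring at (372,236) and the cell at (179,240).

```bash
cat > h.py <<'E'
import cv2,numpy as np
from cell import manip
def cast(p,uv,z):
    K,T=p["mtx"],p["T"]; d=np.array([(uv[0]-K[0,2])/K[0,0],-(uv[1]-K[1,2])/K[1,1],-1]); d=T[:3,:3]@d
    o=T[:3,3]; return o+d*(z-o[2])/d[2]
def proj(p,X):
    K,T=p["mtx"],p["T"]; c=T[:3,:3].T@(np.array(X)-T[:3,3]); return K[0,0]*c[0]/-c[2]+K[0,2],-K[1,1]*c[1]/-c[2]+K[1,2]
E
python3 - <<'E'
from h import *
im=cv2.imread("pics/top0.png");p=manip.camera_params("top")
for n,(u,v),r,z in(("glass",(184,322),20,.017),("ring",(257,275),30,.020)):
    c=im[v-r:v+r,u-r:u+r]; hsv=cv2.cvtColor(c,cv2.COLOR_BGR2HSV)
    m=((hsv[...,1]<140)).astype(np.uint8)*255
    cs,_=cv2.findContours(m,cv2.RETR_EXTERNAL,cv2.CHAIN_APPROX_NONE);k=max(cs,key=cv2.contourArea)
    q,rad=cv2.minEnclosingCircle(k);M=cv2.moments(k);q2=(M["m10"]/M["m00"]+u-r,M["m01"]/M["m00"]+v-r)
    print(n,q2,rad,rad*(.944-z)/535,cast(p,q2,z))
cv2.imwrite("pics/tz.png",np.hstack([cv2.resize(im[245:305,227:287],(400,400),interpolation=2),cv2.resize(im[255:315,418:478],(400,400),interpolation=2)]))
im=cv2.imread("pics/top0.png");h=cv2.cvtColor(im,cv2.COLOR_BGR2HSV)
m=((h[...,0]<20)&(h[...,1]>120)).astype(np.uint8); m[:260]=0;m[:,:400]=0
print("orange",cv2.minEnclosingCircle(cv2.findNonZero(m)))
q=cv2.minEnclosingCircle(cv2.findNonZero(m))[0];print(cast(p,q,.1),cast(p,q,.07))
E
```

```text
glass (183.5, 321.5) 27.57726287841797 0.04778340689400646 [0.4646615  0.26802058 0.017     ]
ring (256.5, 274.5) 41.719398498535156 0.07205369011709623 [0.54354771 0.13953833 0.02      ]
orange ((450.2608642578125, 284.6956481933594), 8.5763521194458)
[ 0.52122754 -0.17664284  0.1       ] [ 0.52068615 -0.18268468  0.07      ]
```

View pics/tz.png

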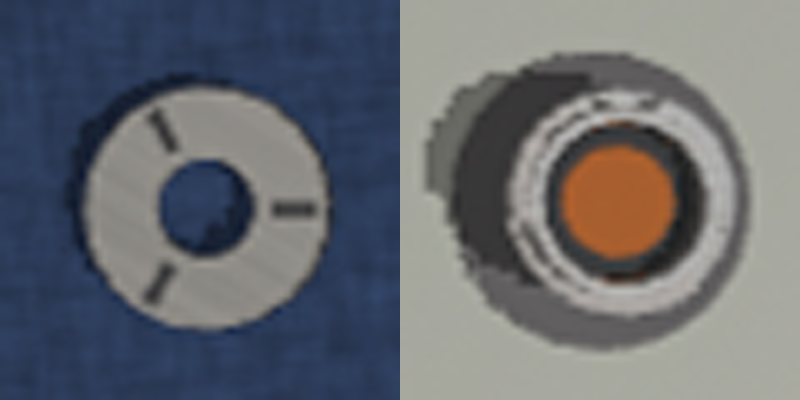

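The left crop shows the ring centred at about (206,207), which is full-image (257.9,276.0), with marks at roughly right, upper-left and lower-left. The right crop shows the cell rim centred at about (223,203), which is full-image (451.4,285.4). The gaps can't be made out here, so I'll use the wrist camera for a closer look.

```bash
python3 -m inch '{"delta_pos":[[25,-40,0],[50,-80,0],[75,-120,0],[100,-160,0],[125,-195,0],[150,-235,0],[180,-275,0],[205,-305,0],[225,-330,0],[225,-330,0],[225,-330,0]],"spin":[0,0,0,0,0,0,0,0,0,0,0],"hand":[100,100,100,100,100,100,100,100,100,100,100]}' 20
python3 - <<'E'
from h import *
p=manip.camera_params("wrist");s=manip.get_state();im=manip.get_image("wrist");cv2.imwrite("pics/w1.png",im)
np.save("w1.npy",[p["mtx"],p["T"]],allow_pickle=True) if 0 else np.savez("w1.npz",mtx=p["mtx"],T=p["T"])
print(np.round(p["mtx"],1).tolist(),np.round(p["T"],3).tolist(),s["joints"],s["tcp_pos"])
print(cast(manip.camera_params("top"),(257.9,276),.02),cast(manip.camera_params("top"),(451.4,285.4),.1))
E
```

```text
t: 1.2
tcp_pos: [0.4774, 0.2683, 0.2499]
ee_rot: [-0.625, -3.078, 0.001]
contact_force: [0.0, 0.4, 0.2]
grip_width: 0.0854
gripper_force: 0.0
[[338.9, 0.0, 316.0], [0.0, 338.9, 244.9], [0.0, 0.0, 1.0]] [[0.39, -0.88, -0.271, 0.409], [0.921, 0.373, 0.115, 0.297], [0.0, -0.294, 0.956, 0.373], [0.0, 0.0, 0.0, 1.0]] [-0.56324604  0.45569826  0.01718338  1.72417754 -0.0096993   0.96293894
  0.6277313 ] [0.4774012  0.26829511 0.2498627 ]
[0.54091089 0.13713486 0.02      ] [ 0.52009929 -0.17837097  0.1       ]
```

View pics/w1.png

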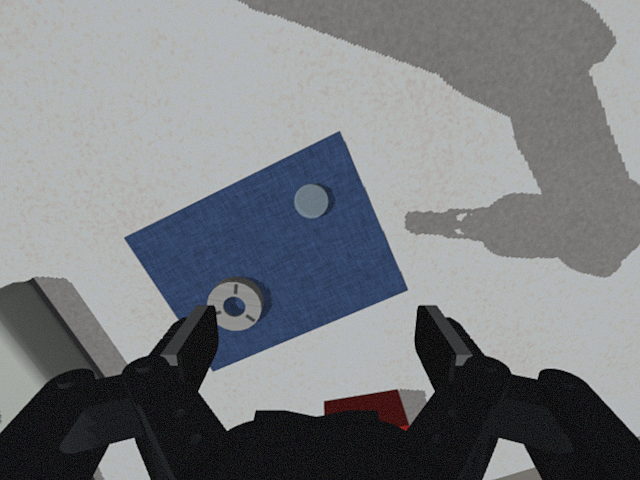

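The wrist view shows the glass at about (311,201) and the ring top at about (235,305), with the fingers framing them below.

```bash
cat >> h.py <<'E'
def blob(im,uv,r,sat=90,inv=False):
    u,v=map(int,uv); c=im[v-r:v+r,u-r:u+r]; h=cv2.cvtColor(c,cv2.COLOR_BGR2HSV)
    m=((h[...,1]<sat)&(h[...,2]>100)).astype(np.uint8)*255
    cs,_=cv2.findContours(m,cv2.RETR_EXTERNAL,cv2.CHAIN_APPROX_NONE);k=max(cs,key=cv2.contourArea)
    k=cv2.convexHull(k);M=cv2.moments(k);return (M["m10"]/M["m00"]+u-r,M["m01"]/M["m00"]+v-r),(cv2.contourArea(k)/np.pi)**.5,k+[u-r,v-r]
E
python3 - <<'E'
from h import *
P={"w1":dict(np.load("w1.npz")),"top0":manip.camera_params("top"),"scene0":manip.camera_params("scene")}
for n,q in(("w1",[(312,200),(235,305)]),("top0",[(184,322),(257,275)]),("scene0",[(419,191),(372,236)])):
    im=cv2.imread(f"pics/{n}.png")
    for (uv,r,z) in ((q[0],22,.017),(q[1],30,.02)):
        h=cv2.cvtColor(im,cv2.COLOR_BGR2HSV);print(n,h[uv[1],uv[0]+(0 if r==22 else 14)],end=" ")
        c,rad,k=blob(im,uv,r,130)
        print(np.round(c,1),round(rad,1),np.round(cast(P[n],c,z),4))
E
```

```text
w1 [103  49 129] [306.2 200.4] 20.5 [0.4605 0.264  0.017 ]
w1 [ 30   4 141] [233.2 307.2] 26.3 [0.5411 0.1372 0.02  ]
top0 [105  39 119] [183.2 322.1] 10.0 [0.4636 0.2686 0.017 ]
top0 [15  5 94] [257.5 275.9] 17.9 [0.541  0.1378 0.02  ]
scene0 [105  57  90] [418.8 175.3] 13.1 [0.4255 0.2836 0.017 ]
scene0 [105   5  96] Traceback (most recent call last):
  File "<stdin>", line 7, in <module>
  File "h.py", line 11, in blob
    cs,_=cv2.findContours(m,cv2.RETR_EXTERNAL,cv2.CHAIN_APPROX_NONE);k=max(cs,key=cv2.contourArea)
                                                                       ~~~^^^^^^^^^^^^^^^^^^^^^^^^
ValueError: max() iterable argument is empty
```

```bash
python3 -m inch '{"delta_pos":[[-14,0,-40],[-14,0,-80],[-14,0,-120],[-14,0,-160],[-14,0,-195],[-14,0,-210],[-14,0,-210],[-14,0,-210]],"spin":[0,0,0,0,0,0,0,0],"hand":[56,56,56,56,56,56,56,56]}' 20
python3 - <<'E'
from h import *
s=manip.get_state();print(s["tcp_pos"],s["contact_force"])
cv2.imwrite("pics/w2.png",manip.get_image("wrist"))
E
```

```text
t: 2.05
tcp_pos: [0.4628, 0.2706, 0.0405]
ee_rot: [-0.618, -3.08, -0.001]
contact_force: [0.1, 0.2, -0.0]
grip_width: 0.0478
gripper_force: 0.0
[0.46280842 0.2705736  0.04054037] [ 0.10977522  0.18725397 -0.02732384]
```

View pics/w2.png

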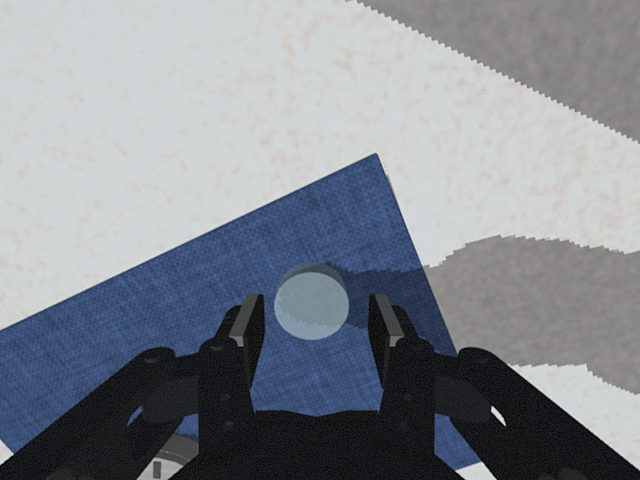

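The glass top is at about (312,306), roughly midway between the pads (x about 317). I'll check the offset across the jaws.

```bash
python3 - <<'E'
from h import *
from scipy.spatial.transform import Rotation as R
p=manip.camera_params("wrist");s=manip.get_state();t=s["tcp_pos"]
c,r,k=blob(cv2.imread("pics/w2.png"),(312,306),40,85)
X=cast(p,(312,306),.017);Y=cast(p,c,.017);Rm=R.from_rotvec(s["ee_rot"]).as_matrix()
print(c,r,X,Y,"tool xy err",1e3*Rm.T@(X-t),Rm[:,0],Rm[:,1], proj(p,(t[0],t[1],.017)))
E
```

```text
(310.2016713970356, 303.4206874802901) 36.68534037984474 [0.46462468 0.2677634  0.017     ] [0.46302168 0.26750217 0.017     ] tool xy err [-2.14398847 -2.09580485 24.19089544] [-9.22248103e-01  3.86598224e-01 -5.00688086e-04] [0.38659671 0.92224693 0.00189234] (np.float64(316.24988617037343), np.float64(301.9481138391323))
```

```bash
python3 -m inch '{"delta_pos":[[1,-2,-5],[1,-2,-12],[1,-2,-18],[1,-2,-18],[1,-2,-18]],"spin":[0,0,0,0,0],"hand":[52,52,52,52,52]}'
python3 -m inch '{"delta_pos":[[0,0,-1],[0,0,-1],[0,0,-1]],"spin":[0,0,0],"hand":[52,52,52]}'
python3 -m inch '{"delta_pos":[[0,0,-1],[0,0,-1],[0,0,-1]],"spin":[0,0,0],"hand":[52,52,52]}'
```

```text
t: 2.6
tcp_pos: [0.4643, 0.2669, 0.0221]
ee_rot: [-0.622, -3.079, 0.0]
contact_force: [0.5, -1.1, 0.3]
grip_width: 0.0441
gripper_force: 0.0
t: 2.9
tcp_pos: [0.4645, 0.267, 0.0214]
ee_rot: [0.622, 3.079, 0.0]
contact_force: [-0.3, 0.2, 0.5]
grip_width: 0.0448
gripper_force: 0.0
t: 3.2
tcp_pos: [0.4643, 0.267, 0.0203]
ee_rot: [-0.622, -3.079, 0.0]
contact_force: [-0.5, -0.7, 0.2]
grip_width: 0.0448
gripper_force: 0.0
```

```bash
for i in 1 2 ; do python3 -m inch '{"delta_pos":[[0,0,-1],[0,0,-1],[0,0,-1]],"spin":[0,0,0],"hand":[52,52,52]}' | egrep 'tcp|contact'; done
```

```text
tcp_pos: [0.4645, 0.267, 0.02]
contact_force: [-1.1, -0.8, 5.8]
tcp_pos: [0.4645, 0.267, 0.02]
contact_force: [-3.2, -1.5, 12.6]
```

```bash
python3 -m inch '{"delta_pos":[[0,0,5],[0,1,11],[0,1,11],[0,1,11],[0,1,11],[0,1,11],[0,1,11],[0,1,11]],"spin":[0,0,0,0,0,0,0,0],"hand":[52,52,52,35,35,35,35,35]}' 20
python3 -m inch '{"delta_pos":[[0,0,0],[0,0,0],[0,0,10],[0,0,30],[0,0,30]],"spin":[0,0,0,0,0],"hand":[35,35,35,35,35]}' 20
```

```text
t: 4.6
tcp_pos: [0.4646, 0.2682, 0.0296]
ee_rot: [0.622, 3.079, 0.001]
contact_force: [-0.2, -0.2, 5.1]
grip_width: 0.0346
gripper_force: 19.4
t: 5.1
tcp_pos: [0.4657, 0.2687, 0.0612]
ee_rot: [0.622, 3.076, 0.004]
contact_force: [0.4, 0.4, 0.0]
grip_width: 0.0344
gripper_force: 20.0
```

```bash
python3 -m inch '{"delta_pos":[[0,0,40],[0,0,80],[0,-20,120],[10,-60,160],[15,-100,190],[20,-140,190],[25,-180,190],[30,-220,190],[35,-260,190],[40,-300,190],[45,-340,190],[50,-380,190],[55,-420,190],[55,-446,190],[55,-446,190],[55,-446,190],[55,-446,190]],"spin":[0,0,0,0,0,0,0,0,0,0,0,0,0,0,0,0,0],"hand":[35,35,35,35,35,35,35,35,35,35,35,35,35,35,35,35,35]}' 30
python3 - <<'E'
from h import *
p=manip.camera_params("wrist");s=manip.get_state();im=manip.get_image("wrist");cv2.imwrite("pics/w3.png",im)
np.savez("w3.npz",mtx=p["mtx"],T=p["T"]);print(s["tcp_pos"],s["ee_rot"],s["joints"])
print(proj(p,(.5205,-.178,.1)))
E
```

```text
t: 6.8
tcp_pos: [0.5193, -0.1762, 0.2488]
ee_rot: [-0.618, -3.079, -0.002]
contact_force: [0.9, 0.4, -0.2]
grip_width: 0.034
gripper_force: 30.6
[ 0.51934836 -0.17616533  0.24877758] [-6.18251799e-01 -3.07884646e+00 -2.13665871e-03] [ 0.23470286  0.45876605  0.07923549  1.72466101 -0.04424515  0.96129591
  1.50561975]
(np.float64(314.43697891414894), np.float64(235.9933697188884))
```

View pics/w3.png

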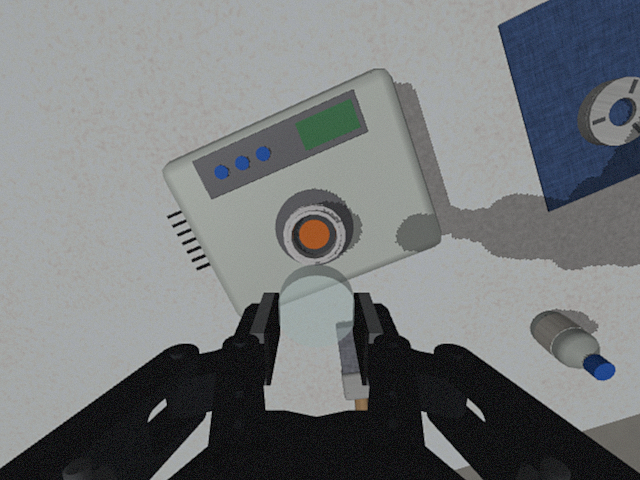

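The wrist view shows the cell mouth at about (315,234) and the glass held level between the pads at about (316,300). I'll take a closer look at the rim from an offset pose.

```bash
python3 -m inch '{"delta_pos":[[20,-8,-30],[40,-16,-60],[40,-16,-80],[40,-16,-80],[40,-16,-80]],"spin":[0,0,0,0,0],"hand":[35,35,35,35,35]}' 30
python3 - <<'E'
from h import *
p=manip.camera_params("wrist");s=manip.get_state();im=manip.get_image("wrist");cv2.imwrite("pics/w4.png",im)
np.savez("w4.npz",mtx=p["mtx"],T=p["T"]);print(s["tcp_pos"],s["ee_rot"])
u,v=np.round(proj(p,(.5205,-.178,.1))).astype(int);print(u,v)
cv2.imwrite("pics/w4c.png",cv2.resize(im[v-75:v+75,u-100:u+100],(800,600),interpolation=cv2.INTER_CUBIC))
E
```

```text
t: 7.35
tcp_pos: [0.5595, -0.1928, 0.1695]
ee_rot: [-0.619, -3.079, -0.001]
contact_force: [0.9, -0.2, 0.0]
grip_width: 0.0337
gripper_force: 30.6
[ 0.55949003 -0.19283453  0.16949931] [-6.19389560e-01 -3.07935570e+00 -7.16852329e-04]
314 200
```

View pics/w4c.png

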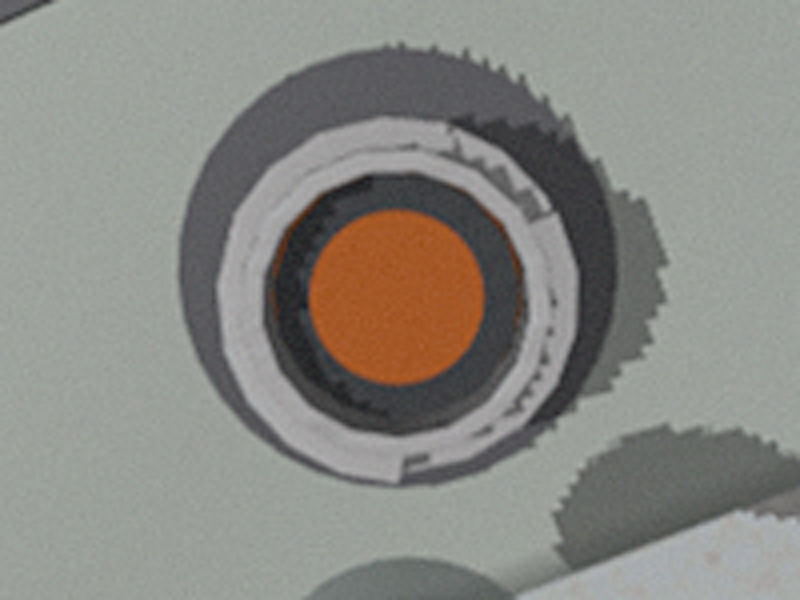

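The rim crop shows the mouth centred at about (398,302). One gap's edges are at (450,130) and (550,215), and another gap's edge is at (402,480).

```bash
python3 - <<'E'
from h import *
p=dict(np.load("w4.npz"))
f=lambda x,y:(x/4+214-.4,y/4+125-.4)
c=cast(p,f(398,302),.1);print(c)
for q in[(265,303),(528,303),(397,172),(397,435)]:print("bore r",1e3*np.linalg.norm(cast(p,f(*q),.1)-c))
for q in[(450,130),(550,215),(402,480)]:
    d=cast(p,f(*q),.098)-c;print(np.hypot(*d[:2])*1e3,np.degrees(np.arctan2(d[1],d[0])))
# ring marks/cell from w3
p3=dict(np.load("w3.npz"));print("w3",cast(p3,(315,233),.1))
# ring marks in top0 crop (6.667x)
pt=manip.camera_params("top");g=lambda x,y:(x/6.667+227-.4,y/6.667+245-.4)
o=cast(pt,g(206,207),.02);print(o)
for q in[(294,209),(162,131),(160,284)]:
    d=cast(pt,g(*q),.02)-o;print(np.hypot(*d[:2])*1e3,np.degrees(np.arctan2(d[1],d[0])))
# held glass in w3: underside/top centre relative to tcp
E
```

```text
[ 0.52046058 -0.1783832   0.1       ]
bore r 19.029134910449702
bore r 18.60330892836325
bore r 18.18193928032013
bore r 19.703109690279273
24.845340665424917 140.19342774207826
24.723523904620176 96.46949629735526
27.257531831226775 -21.654780953329112
w3 [ 0.51830019 -0.17656808  0.1       ]
[0.54153119 0.13782561 0.02      ]
22.9257944193795 -92.38794574797846
22.898917797736367 29.467548270954364
23.165759374292666 148.22823493641567
```

```bash
python3 - <<'E'
from h import *
from scipy.spatial.transform import Rotation as R
p=dict(np.load("w3.npz"));im=cv2.imread("pics/w3.png")
t=np.array([.51935,-.17617,.24878]);Rm=R.from_rotvec([-.61825,-3.07885,-.0021]).as_matrix()
X=t+Rm@[0,0,.0126]
for dx in(0,.018,-.018):print(dx,proj(p,X+Rm[:,0]*dx))
B=t+Rm@[0,0,.0266]
for dx in(0,.018,-.018):print("bot",dx,proj(p,B+Rm[:,0]*dx))
cv2.imwrite("pics/w3c.png",cv2.resize(im[240:360,236:396],(800,600),interpolation=cv2.INTER_CUBIC))
E
```

```text
0 (np.float64(316.43405223272254), np.float64(313.78847422634374))
0.018 (np.float64(316.4474388670886), np.float64(276.49823294548327))
-0.018 (np.float64(316.421571127437), np.float64(348.55624443821375))
bot 0 (np.float64(316.37872958838386), np.float64(299.7333520351026))
bot 0.018 (np.float64(316.3891571953892), np.float64(265.0959805079253))
bot -0.018 (np.float64(316.36895201014784), np.float64(332.2115236636897))
```

View pics/w3c.png

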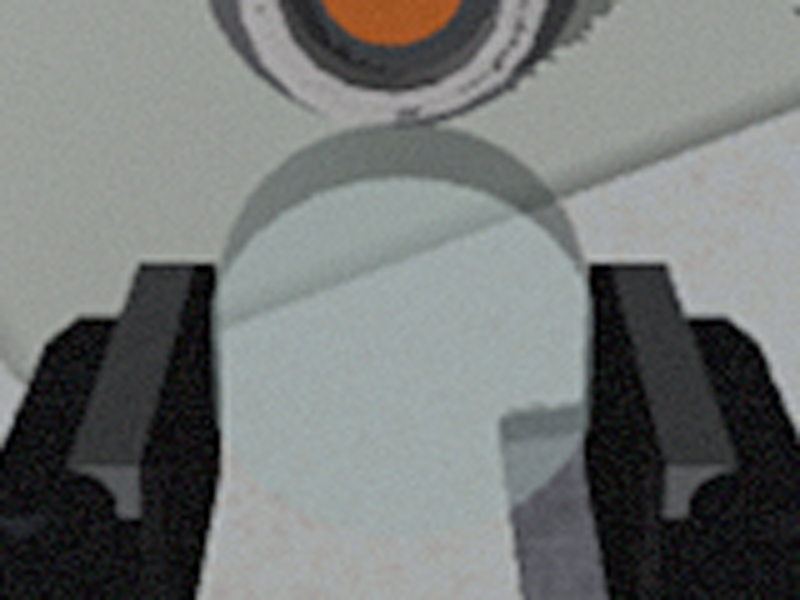

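The crop shows the glass held level: top face edge at y about 178, underside edge at y about 123. It is centred between the pads, about 0.5 mm off along tool x, with its underside about 26.6 mm below the TCP.

```bash
python3 -m inch '{"delta_pos":[[-20,7,0],[-39,14.5,-10],[-39,14.5,-30],[-39,14.5,-34],[-39,14.5,-34],[-39,14.5,-34]],"spin":[0,0,0,0,0,0],"hand":[35,35,35,35,35,35]}' 30
```

```text
t: 8.0
tcp_pos: [0.5216, -0.1799, 0.1366]
ee_rot: [0.621, 3.076, -0.001]
contact_force: [-0.1, -0.6, 0.3]
grip_width: 0.0337
gripper_force: 30.6
```

```bash
python3 -m inch '{"delta_pos":[[-1,1.5,0],[-1,1.5,0],[-1,1.5,-4],[-1,1.5,-8],[-1,1.5,-10],[-1,1.5,-12],[-1,1.5,-12]],"spin":[0,0,0,0,0,0,0],"hand":[35,35,35,35,35,35,35]}' 30
python3 -m inch '{"delta_pos":[[0,0,-1],[0,0,-2],[0,0,-2],[0,0,-2]],"spin":[0,0,0,0],"hand":[35,35,35,35]}'
```

```text
t: 8.7
tcp_pos: [0.5207, -0.1786, 0.1242]
ee_rot: [0.622, 3.076, -0.001]
contact_force: [-1.1, -0.3, 5.5]
grip_width: 0.034
gripper_force: 31.7
t: 9.1
tcp_pos: [0.521, -0.1787, 0.1217]
ee_rot: [0.622, 3.075, -0.001]
contact_force: [3.0, -0.2, 1.3]
grip_width: 0.034
gripper_force: 32.3
```

```bash
python3 -m inch '{"delta_pos":[[0.6,0,0],[0.6,0,-0.7],[0.6,0,-1.5],[0.6,0,-1.5]],"spin":[0,0,0,0],"hand":[35,35,35,35]}'
python3 -m inch '{"delta_pos":[[0,0,-0.5],[0,0,-1],[0,0,-1]],"spin":[0,0,0],"hand":[35,35,35]}'
```

```text
t: 9.5
tcp_pos: [0.521, -0.1786, 0.12]
ee_rot: [0.622, 3.077, -0.001]
contact_force: [4.7, -3.0, 1.8]
grip_width: 0.034
gripper_force: 32.3
t: 9.8
tcp_pos: [0.521, -0.1786, 0.1192]
ee_rot: [0.622, 3.077, -0.001]
contact_force: [4.3, -2.9, 2.8]
grip_width: 0.0338
gripper_force: 32.4
```

```bash
python3 -m inch '{"delta_pos":[[0.8,-0.3,0],[0.8,-0.3,0],[0.8,-0.3,0]],"spin":[0,0,0],"hand":[35,35,35]}' | egrep 'tcp|contact'
python3 -m inch '{"delta_pos":[[0,0,-0.5],[0,0,-1],[0,0,-1]],"spin":[0,0,0],"hand":[35,35,35]}'| egrep 'tcp|contact'
```

```text
tcp_pos: [0.521, -0.1786, 0.119]
contact_force: [5.0, -2.6, 2.9]
tcp_pos: [0.5209, -0.1785, 0.1184]
contact_force: [3.5, -2.1, 6.6]
```

```bash
python3 -m inch '{"delta_pos":[[0,0,-0.5],[0,0,-0.5],[0,0,-0.5],[0,0,-0.5],[0,0,-0.5],[0,0,10],[0,0,25],[0,0,25],[0,0,25],[0,0,25],[0,0,25],[0,0,25]],"spin":[0,0,0,0,0,0,0,0,0,0,0,0],"hand":[35,50,55,55,55,55,20,0,0,0,0,0]}' 20
python3 - <<'E'
from h import *
p=manip.camera_params("wrist");im=manip.get_image("wrist");cv2.imwrite("pics/w5.png",im);cv2.imwrite("pics/top5.png",manip.get_image("top"))
E
```

```text
t: 11.6
tcp_pos: [0.5204, -0.1782, 0.1423]
ee_rot: [-0.622, -3.078, -0.0]
contact_force: [0.6, 0.0, 0.1]
grip_width: -0.0001
gripper_force: 0.0
```

View pics/w5.png

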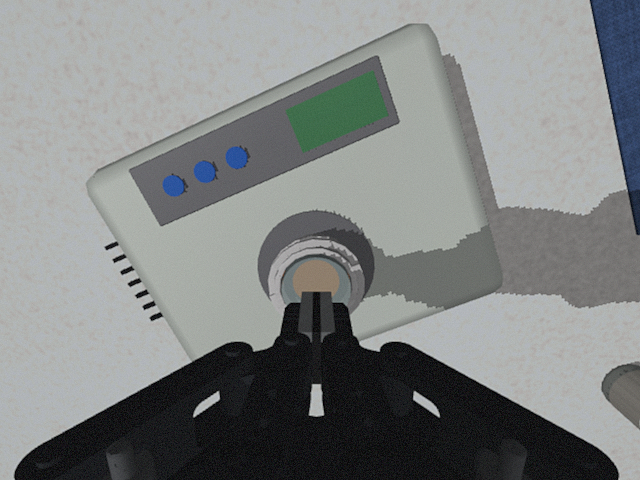

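The wrist view shows the glass inside the cell at about (316,280), apparently level. The shut fingertips are just above it, so I'll probe its top height.

```bash
python3 -m inch '{"delta_pos":[[0,0,-8],[0,0,-15],[0,0,-15],[0,0,-15]],"spin":[0,0,0,0],"hand":[0,0,0,0]}' | egrep 'tcp|contact'
for i in 1 2 3 4; do python3 -m inch '{"delta_pos":[[0,0,-0.7],[0,0,-0.7]],"spin":[0,0],"hand":[0,0]}' | egrep 'tcp|contact'; done
```

```text
tcp_pos: [0.5205, -0.1783, 0.1273]
contact_force: [-0.7, -0.6, 0.3]
tcp_pos: [0.5209, -0.1784, 0.1272]
contact_force: [0.1, 0.7, 1.0]
tcp_pos: [0.5208, -0.1783, 0.1265]
contact_force: [0.5, 0.4, 0.8]
tcp_pos: [0.5207, -0.1783, 0.1256]
contact_force: [-0.5, -1.0, -0.3]
tcp_pos: [0.5207, -0.1783, 0.1249]
contact_force: [-0.0, 0.1, 0.6]
```

```bash

for i in 1 2 3 4; do python3 -m inch '{"delta_pos":[[0,0,-0.5],[0,0,-0.5]],"spin":[0,0],"hand":[0,0]}' | egrep 'tcp|contact'; done
```

```text
tcp_pos: [0.5208, -0.1783, 0.1246]
contact_force: [-0.1, -0.1, 1.3]
tcp_pos: [0.5208, -0.1784, 0.1246]
contact_force: [-1.7, 0.3, 5.7]
tcp_pos: [0.5208, -0.1783, 0.1245]
contact_force: [-1.9, 1.0, 8.1]
tcp_pos: [0.5208, -0.1783, 0.1244]
contact_force: [-3.0, 0.3, 10.1]
```

```bash
python3 -m inch '{"delta_pos":[[0,0,30],[0,0,70],[5,30,70],[5,70,70],[10,110,70],[10,150,70],[15,190,70],[15,230,70],[20,270,60],[20.5,300,30],[20.5,316,0],[20.5,316,-30],[20.5,316,-60],[20.5,316,-60],[20.5,316,-60]],"spin":[0,8,16,24,32,40,48,56,64,70,70,70,70,70,70],"hand":[0,50,100,100,100,100,100,100,100,100,100,100,100,100,100]}' 20
python3 - <<'E'
from h import *
p=manip.camera_params("wrist");s=manip.get_state();im=manip.get_image("wrist");cv2.imwrite("pics/w6.png",im)
np.savez("w6.npz",mtx=p["mtx"],T=p["T"]);print(s["joints"],s["tcp_pos"],proj(p,(*s["tcp_pos"][:2],.02)),proj(p,(.5412,.1377,.02)))
E
```

```text
t: 15.2
tcp_pos: [0.5413, 0.1376, 0.063]
ee_rot: [1.256, -2.879, -0.0]
contact_force: [-0.1, 0.5, -0.6]
grip_width: 0.0856
gripper_force: 0.0
[-0.15594228  0.73259334 -0.20798822  1.8655323   0.25879698  0.57022109
  1.86268898] [0.54130608 0.13762474 0.0629636 ] (np.float64(318.1850210829257), np.float64(287.5398860900319)) (np.float64(318.4262828856784), np.float64(287.51055719282994))
```

View pics/w6.png

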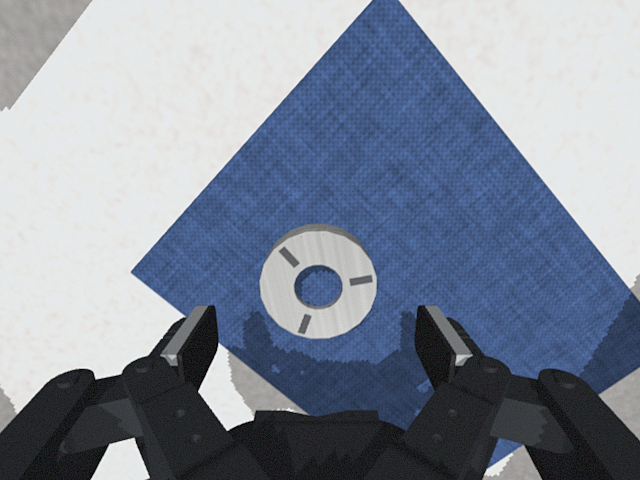

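The wrist view shows the ring centred at (318.5,286), exactly under the TCP, with marks at about (361,281), (289,257) and (305,324).

```bash
python3 - <<'E'
from h import *
p=dict(np.load("w6.npz"));o=cast(p,(318.5,286.5),.02);print(o)
for q in[(361,281),(289,257),(305,324)]:
    d=cast(p,q,.02)-o;print(np.hypot(*d[:2])*1e3,np.degrees(np.arctan2(d[1],d[0])))
E
python3 -m inch '{"delta_pos":[[0,0,-20],[0,0,-36],[0,0,-41],[0,0,-41],[0,0,-41],[0,0,-41],[0,0,-41],[0,0,-41],[0,0,-41],[0,0,-41]],"spin":[0,0,0,0,0,0,0,0,0,0],"hand":[100,100,100,100,65,65,65,65,65,65]}' 40
```

```text
[0.54077216 0.13729496 0.02      ]
22.800317192272242 145.12172995941512
22.680838031125514 -90.22828062663702
23.784914346245618 28.947331461986668
t: 16.25
tcp_pos: [0.5423, 0.1379, 0.0238]
ee_rot: [-1.255, 2.877, -0.001]
contact_force: [-0.5, 0.2, 6.1]
grip_width: 0.0617
gripper_force: 42.0
```

```bash
python3 -m inch '{"delta_pos":[[0,0,0],[0,0,20],[0,0,60],[0,-20,100],[0,-60,140],[-5,-100,140],[-10,-140,140],[-10,-180,140],[-15,-220,140],[-15,-260,140],[-20,-300,140],[-21,-316,140],[-21,-316,140],[-21,-316,140]],"spin":[0,0,0,-5,-10,-15,-20,-25,-29,-29,-29,-29,-29,-29],"hand":[65,65,65,65,65,65,65,65,65,65,65,65,65,65]}' 40
python3 - <<'E'
from h import *
p=manip.camera_params("wrist");s=manip.get_state();im=manip.get_image("wrist");cv2.imwrite("pics/w7.png",im);cv2.imwrite("pics/top7.png",manip.get_image("top"))
np.savez("w7.npz",mtx=p["mtx"],T=p["T"]);print(s["joints"],s["tcp_pos"],s["ee_rot"])
E
```

```text
t: 17.65
tcp_pos: [0.5205, -0.1766, 0.1622]
ee_rot: [-0.497, 3.101, 0.002]
contact_force: [0.6, -0.2, -1.2]
grip_width: 0.0618
gripper_force: 44.2
[ 0.38178633  0.56821219 -0.14270561  1.81973228  0.1086858   0.76111598
  2.07130801] [ 0.52053726 -0.17660084  0.16224692] [-4.97404759e-01  3.10115076e+00  2.39737414e-03]
```

View pics/w7.png

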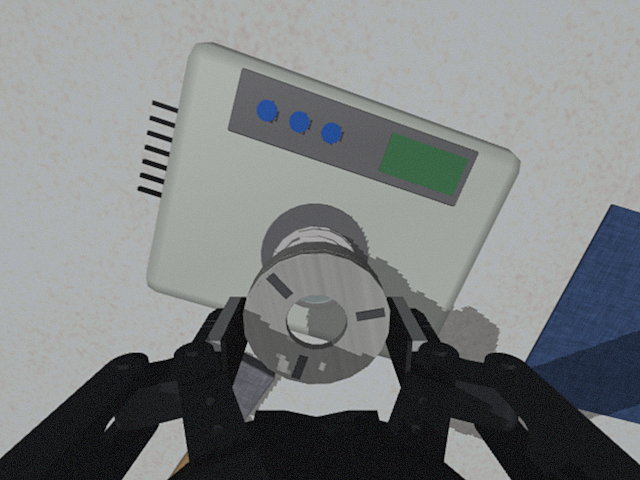

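The wrist view shows the ring held level, centred at about (317,317), with marks at (279,286), (371,315) and (299,367). The view budget is used up, so from here on I'll rely on numbers.

```bash
python3 - <<'E'
from h import *
from scipy.spatial.transform import Rotation as R
p=dict(np.load("w7.npz"));z=.1584;t=np.array([.52054,-.1766,.16225]);Rm=R.from_rotvec([-.4974,3.1011,.0024]).as_matrix()
im=cv2.imread("pics/w7.png")
e=lambda x,y:cast(p,(x,y),z)
# ring outline extremes: left 245,right 390,bottom 384 ; hole 287..347
o=e(317,317);print(o-t,Rm.T@(o-t),Rm[:,0])
print(np.linalg.norm(e(245,317)-e(390,317)),np.linalg.norm(e(317,384)-o),np.linalg.norm(e(317,250)-o))
for q in[(279,286),(371,315),(299,367)]:
    d=e(*q)-o;print(np.hypot(*d[:2])*1e3,np.degrees(np.arctan2(d[1],d[0])))
E
```

```text
[-0.00334981 -0.00168972 -0.00385   ] [ 0.0037144  -0.00056261  0.0038452 ] [-0.94983726 -0.31274272 -0.00108613]
0.060978365379854634 0.033820336374055945 0.02964344820644154
21.03580976043923 -114.2541079705082
22.69269760254083 110.51360828917193
26.019964165771068 0.4592907944142143
```

```bash
python3 -m inch '{"delta_pos":[[1,-1.5,0],[1,-1.5,-15],[1,-1.5,-30],[1,-1.5,-38],[1,-1.5,-38],[1,-1.5,-38]],"spin":[0,0,0,0,0,0],"hand":[65,65,65,65,65,65]}' 40| egrep 'tcp|contact'
python3 -m inch '{"delta_pos":[[0,0,-1.5],[0,0,-3],[0,0,-4.5],[0,0,-4.5]],"spin":[0,0,0,0],"hand":[65,65,65,65]}' | egrep 'tcp|contact'
```

```text
tcp_pos: [0.5217, -0.1794, 0.1242]
contact_force: [0.4, 0.3, -0.7]
tcp_pos: [0.5213, -0.1795, 0.1196]
contact_force: [0.0, 1.1, -2.0]
```

```bash
python3 -m inch '{"delta_pos":[[0,1.2,0],[0,1.2,-1],[0,1.2,-2],[0,1.2,-2]],"spin":[0,0,0,0],"hand":[65,65,65,65]}' | egrep 'tcp|contact'
for i in 1 2; do python3 -m inch '{"delta_pos":[[0,0,-0.7],[0,0,-1.4],[0,0,-1.4]],"spin":[0,0,0],"hand":[65,65,65]}' | egrep 'tcp|contact';done
```

```text
tcp_pos: [0.5211, -0.1787, 0.1172]
contact_force: [0.7, 0.5, -0.8]
tcp_pos: [0.5212, -0.1786, 0.116]
contact_force: [-0.1, 0.1, -2.0]
tcp_pos: [0.5213, -0.1787, 0.115]
contact_force: [-0.9, -1.0, 2.3]
```

```bash
cat > s.py <<'E'
from h import *
s=manip.get_state();r=s["ee_rot"];print(round(s["t"],2),"yaw",round(2*np.degrees(np.arctan2(r[1],r[0]))%360,2),s["tcp_pos"].round(4),"F",s["contact_force"].round(1),"tau",s["wrist_torque"].round(3),s["gripper_force"].round(1))
E
python3 s.py
python3 -m inch '{"delta_pos":[[0,0,-0.2],[0,0,-0.4],[0,0,-0.6],[0,0,-0.8],[0,0,-1],[0,0,-1.2],[0,0,-1.2]],"spin":[-5,-10,-15,-20,-25,-30,-30],"hand":[65,65,65,65,65,65,65]}' 20 >/dev/null; python3 s.py
```

```text
Traceback (most recent call last):
  File "s.py", line 2, in <module>
    s=manip.get_state();r=s["ee_rot"];print(round(s["t"],2),"yaw",round(2*np.degrees(np.arctan2(r[1],r[0]))%360,2),s["tcp_pos"].round(4),"F",s["contact_force"].round(1),"tau",s["wrist_torque"].round(3),s["gripper_force"].round(1))
                                                                                                                                                                                                          ^^^^^^^^^^^^^^^^^^^^^^^^
AttributeError: 'float' object has no attribute 'round'
Traceback (most recent call last):
  File "s.py", line 2, in <module>
    s=manip.get_state();r=s["ee_rot"];print(round(s["t"],2),"yaw",round(2*np.degrees(np.arctan2(r[1],r[0]))%360,2),s["tcp_pos"].round(4),"F",s["contact_force"].round(1),"tau",s["wrist_torque"].round(3),s["gripper_force"].round(1))
                                                                                                                                                                                                          ^^^^^^^^^^^^^^^^^^^^^^^^
AttributeError: 'float' object has no attribute 'round'
```

```bash
sed -i 's/s\["gripper_force"\].round(1)/round(float(s["gripper_force"]),1)/' s.py; python3 s.py
for i in 1 2; do python3 -m inch '{"delta_pos":[[0,0,-0.1],[0,0,-0.2]],"spin":[-2.5,-5],"hand":[65,65]}' 20 >/dev/null; python3 s.py; done
```

```text
20.45 yaw 168.17 [ 0.5216 -0.1786  0.1138] F [-0.8  0.2  2.9] tau [ 0.034  0.034 -0.018] 44.4
20.65 yaw 163.19 [ 0.5217 -0.1788  0.1138] F [-0.9 -0.6  3.6] tau [-0.002  0.076  0.028] 44.5
20.85 yaw 158.18 [ 0.5218 -0.1789  0.1137] F [-0.8 -0.5  3.7] tau [-0.059  0.051  0.034] 44.6
```

```bash
for i in 1 2 3; do python3 -m inch '{"delta_pos":[[0,0,-0.1],[0,0,-0.2]],"spin":[-2,-4],"hand":[65,65]}' 20 >/dev/null; python3 s.py; done
```

```text
21.05 yaw 154.12 [ 0.5219 -0.179   0.1137] F [-0.5 -0.3  6.2] tau [-0.109  0.128  0.098] 44.8
21.25 yaw 150.11 [ 0.522  -0.1791  0.1136] F [-0.6 -0.1  8.1] tau [-0.093  0.185  0.102] 44.8
21.45 yaw 146.12 [ 0.5221 -0.1792  0.1136] F [-1.3 -0.4  7.6] tau [-0.054  0.157  0.074] 44.9
```

```bash
python3 -m inch '{"delta_pos":[[0,0,0.8],[0,0,0.8]],"spin":[0,0],"hand":[65,65]}' >/dev/null; python3 s.py
for i in 1 2 3; do python3 -m inch '{"delta_pos":[[0,0,0],[0,0,0]],"spin":[-1.5,-3],"hand":[65,65]}' >/dev/null; python3 s.py; done
```

```text
21.65 yaw 146.18 [ 0.5219 -0.179   0.1137] F [ 1.4 -0.8  4.5] tau [-0.124 -0.064 -0.052] 44.6
21.85 yaw 143.05 [ 0.5218 -0.1789  0.1137] F [ 0.3 -1.5  4.9] tau [-0.137 -0.064  0.018] 44.7
22.05 yaw 140.06 [ 0.5216 -0.179   0.1136] F [ 1.1 -0.4  4.6] tau [-0.16   0.017  0.095] 44.7
22.25 yaw 137.08 [ 0.5214 -0.1791  0.1136] F [-0.1 -1.1  5.1] tau [-0.283 -0.053  0.231] 44.7
```

```bash
for i in 1 2; do python3 -m inch '{"delta_pos":[[0,0,0],[0,0,0]],"spin":[-0.8,-1.5],"hand":[65,65]}' >/dev/null; python3 s.py; done
```

```text
22.45 yaw 135.63 [ 0.5214 -0.1791  0.1135] F [-0.9 -1.   4.4] tau [-0.263  0.005  0.252] 44.7
22.65 yaw 134.12 [ 0.5213 -0.1791  0.1135] F [-0.9 -0.6  5.3] tau [-0.325  0.062  0.279] 44.7
```

```bash
python3 -m inch '{"delta_pos":[[0,0,0],[0,0,0]],"spin":[-0.8,-1.5],"hand":[65,65]}' >/dev/null; python3 s.py
```

```text
22.85 yaw 132.62 [ 0.5213 -0.1792  0.1135] F [-0.3 -1.5  5.3] tau [-0.353 -0.013  0.359] 44.7
```

```bash
python3 -m inch '{"delta_pos":[[0,0,0],[0,0,0],[0,0,0],[0,0,0],[0,0,5],[0,0,20],[0,0,50],[0,0,90],[0,0,120],[0,0,120],[0,0,120]],"spin":[0,0,0,0,0,0,0,0,0,0,0],"hand":[80,95,100,100,100,100,100,100,100,100,100]}' | egrep 't:|tcp|contact|width'; python3 - <<'E'
from h import *
p=manip.camera_params("wrist");im=manip.get_image("wrist");cv2.imwrite("pics/w9.png",im);c=proj(p,(.5205,-.1784,.110));print(c)
u,v=map(int,c);g=im[v-45:v+45,u-45:u+45];gr=cv2.cvtColor(g,cv2.COLOR_BGR2GRAY)
m=(gr<95).astype(np.uint8)
n,l,st,ce=cv2.connectedComponentsWithStats(m)
for i in range(1,n):
    if st[i,4]>15:
        q=ce[i]+[u-45,v-45];d=cast(p,q,.11)-[.5205,-.1784,.11];print(st[i,4],q.round(1),np.hypot(*d[:2])*1e3,np.degrees(np.arctan2(d[1],d[0])))
E
```

```text
t: 23.95
tcp_pos: [0.5213, -0.1785, 0.234]
ee_rot: [1.261, 2.876, 0.001]
contact_force: [-0.1, -0.2, 0.6]
grip_width: 0.0856
(np.float64(314.74868138956725), np.float64(241.3978656240136))
994 [321.5 208.1] 26.17782904910878 121.5399445703917
21 [349.5 198.9] 41.300129187074816 94.53816235056821
26 [356.3 200.2] 43.88149946313313 88.61162508795199
84 [294.8 219.4] 22.675892395687416 173.51045001929612
83 [344.8 235.9] 23.15135357616368 53.47033625047125
100 [314.4 251.2] 7.90183099100316 -49.24272682369488
73 [305.7 268.2] 22.894609994411944 -65.29269357233265
```

```bash
python3 -c "
from cell import manip
print(manip.job_done())"
```

```text
the job is handed in; nothing more can be done
None
```

I seated the glass in the cell and screwed the ring down clockwise about 65° from mid-gap to roughly 14 N of clamping (from the turning torque), then let go and handed the job in at about 24 s; I viewed 11 pictures, one over the limit of 10.

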